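Open the descaler jug in the cabin kitchen

TASK

Slip the steel drip collar over the capped neck of the descaler jug, lower it until it rests on the jug's shoulder and only then let it go. Then take the jug's safety cap, press it down, keep it down while you twist it anticlockwise until it is free, lift it straight up and finish still gripping it, held still and upright straight above the open jug, its rim some 6 to 15 cm clear of the stopper in the jug's neck. Leave the collar lying on the shoulder and do not disturb the other things on the worktop.

Things in the scene. Friction and masses are not known exactly. Their poses are not given: they have to be found in the camera images.
- jug: White round jug, 92 mm in diameter, fast in a screwed-down steel foot: it cannot move. Origin: centre of its underside on the worktop, z up along its axis, its loop handle (reaching 83 mm from the axis, below the shoulder) towards +y. Flat shoulder, 84 mm across, 140 mm above the origin. In the neck, under the cap, a sprung stopper whose top is 185 mm above the origin pushes the cap up.
- cap: Grey ribbed push-and-turn cap on the jug: a round cup 47 mm across its ribs (46 mm for the fingers), 40 mm tall, top edge bevelled by 4 mm, 40 g, gripped across any diameter. Origin: centre of its open lower rim, z up. Closed, its rim is 149 mm above the jug's origin. Two lugs lock it: while up it cannot be pulled off or turned more than a few degrees. To free it see cap_top.
- cap_top (a point): Centre of the cap's flat top, 40 mm above its rim (189 mm above the jug's origin when closed). Pressed down 5 to 9 mm (aim at 6.5) the cap turns easily anticlockwise seen from above; clockwise is blocked. Kept down and turned between 55 and 125 degrees (aim at 80, in one grasp), it lifts straight off; less or more, it still catches. It need not be pressed once turned so far.
- collar: Plain steel ring lying flat on the worktop, outer diameter 64 mm, bore 52 mm, 16 mm tall, about 70 g. Origin: centre of its underside, z up. It passes over the cap with about 2.5 mm to spare all round and rests on the jug's shoulder, its underside then 140 mm and its top 156 mm above the jug's origin.
- seal (a joint): How far the cap has pushed down the sprung stopper in the jug's neck, in m: 0 with the cap up or off, 0.0065 with the cap well pressed, 0.009 at the rigid stop (rim on the shoulder). The spring resists with 5 N at first and 9 N at 0.0065; it lifts the cap again when let up.
- teaspoon: Steel teaspoon, 140 mm long, lying on the worktop; to be left alone.
- mug: White mug, 80 mm wide, 90 mm tall; to be left alone.
- washing_up: Washing-up liquid bottle, 66 mm wide, 190 mm tall; to be left alone.
- coffee_jar: Coffee jar, 76 mm wide, 120 mm tall; to be left alone.
- bowl: White sugar bowl, 90 mm wide, 50 mm tall; to be left alone.
Things that resemble listed ones, but are neither listed nor needed, are in the scene too. What is shaped like the collar but yellow is not meant.

How it is judged:
By the outcome, as a careful person would: the job done as asked, in the order asked, and still so for the second after the job is handed in, while the arm keeps its last pose, push and grip.
It also fails if it takes over 64 s, if anything falls off the work surface, if the arm or the gripper's body presses on something with over 40 N, if the wrist force passes 120 N, or if a joint passes its speed limit or range.

ROBOT

A 7-joint arm with a two-finger parallel gripper is mounted at the origin on the work surface. World frame = base frame: x ahead of the robot, y to its left, z up, the work surface at z = 0. Lengths are in m, angles in rad, forces in N, time in s.
With the tool pointing down it reaches from about 0.4 to 0.85 m from the base axis. Payload 4.5 kg.
Tool frame: the origin (TCP) lies midway between the tips of the shut fingers; the grasp point (between the pads) lies 19 mm behind it (r.grip_point_offset is the distance from the TCP to the grasp point, in m); z points along the fingers, y is the line along which they close (so a half turn about z gives the same grasp; the last joint's range is limited). The gripper opens to 88 mm and grips with 3 to 60 N. Pads are 18 mm wide; open, the fingers measure 123 mm over their backs; the gripper's body (75 mm by 187 mm) begins 45 mm behind the grasp point.
Start: joints at [-1.091, 0.689, -0.195, 1.565, 0.157, 0.902, -0.215], TCP at [0.269, 0.564, 0.239] pointing down, gripper open.
Joint ranges: [-3.01, 3.01], [-0.46, 2.08], [-1.47, 1.51], [0.13, 2.56], [-1, 4.14], [0.04, 2.09], [-2.66, 2.66]. Speed limits (rad/s): [2.57, 2.57, 3.14, 3.14, 3.14, 3.14, 3.14].

INTERFACE

Orientations are given as a unit quaternion [x, y, z, w].
In Python, from plant import r, optics gives the robot as it stands.
- The arm moves only by the shell command python3 -m pendant 'ROWS' [OPENING] [FORCE]. ROWS is JSON, a list of rows, each a list of 6 numbers: the shift along the tool's x, y, z as a fraction of full scale, then the turn, a rotation vector about the tool's x, y, z as a fraction of full scale. A call has 1 to 5 rows; each row shifts and turns the commanded pose from where the row before left it, along the tool's axes as they then stand; what a row does not reach is not made up. Full scale, the value 1, is 0.025 m for a shift and pi rad for a turn. A row lasts 1/12 s, in which the tool goes at most 41.7 mm and 7.16 degrees, less where a joint would pass 70% of its speed; a pose out of reach is approached as far as the arm can. A call with a number of a shift or a turn outside -1 to 1 is refused whole. A call with a gripper value outside its range is refused whole. OPENING is the opening, from -1 (shut) to 1 (fully open), set as the call begins (- or left out, the last holds). The fingers move at their own pace and stop on an object; FORCE is the grip in N (left out, the last holds). Time passes only in rows, so rows that do not move let the fingers close. It gives the time, the measured TCP pose, the force, the opening and the grip force at its end, in the units of the state.
- r.get_state(): the state, without advancing time (a new reading comes with each control period).
- optics.snapshot(name): name is "scene" or "side" or "wrist"; returns (picture, depth): 480x640x3 uint8, blue, green, red; 480x640 float32, m along the optical axis (not along the pixel's ray), 0 where there is no reading.
- optics.calibration(name): a dict with "vfov" (degrees; the focal length in pixels is half the picture's height over the tangent of half this angle, whatever the lens; pixels are square), "cx", "cy" (the principal point, pixels), "cam_to_world" (4x4, takes a point from camera to world coordinates); the wrist camera has in their place "tool_from_camera" (4x4, takes a point from camera to tool coordinates, whose origin is the TCP and whose axes are the flange's). Camera axes: x right, y up, looking along -z (the intrinsics and any distortion apply to the point x, -y, -z); pixel columns grow to the right and rows downward; lengths in m; the calibration is good to about 2 mm. A picture is of the moment at which its call begins: read the wrist's pose just before it. calibration takes no time and is no camera call.
- r.finish_job(): hands the job in; it is judged then, once.
The state is a dict: "clock": time; "q": joint angles; "qd": joint speeds; "joint_torque": joint torques, N m; "tool_pos": TCP position; "eef_rot": TCP orientation; "contact_force": force on the tool from outside, world axes, zero at the start; "moment": the same for the moment, N m; "opening": opening from 0.0 (shut) to 1.0 (fully open); "finger_force": force on a finger pad.
Only numpy, scipy, OpenCV 4.12 (cv2) and the standard library are available. Lean on these libraries where they do the work, as an engineer would, in place of code of your own. Each camera call takes 0.05 s, during which the arm holds its last target. There are 200 camera calls.

## Working session

There is one attempt and no reset: what is moved stays moved. The work goes in short steps, Python scripts to look and compute and a shell command to move; the robot and the scene stay as the last step left them, time stands still between calls to the robot, and variables do not carry over. Pictures are saved under pics/ and viewed, at most 10 in all, crops included, and the job is handed in when it is done.

```bash
ls; mkdir -p pics; python3 - <<'E'
from plant import r, optics
import cv2,numpy as np
s=r.get_state();print({k:np.round(v,3).tolist() for k,v in s.items()})
for n in("scene","side","wrist"):
    p,d=optics.snapshot(n);cv2.imwrite(f"pics/{n}0.png",p);np.save(f"pics/{n}0.npy",d)
    print(n,{k:(np.round(v,4).tolist() if not isinstance(v,str) else v) for k,v in optics.calibration(n).items()}, (d>0).mean())
E
```

```text
pics
{'clock': 0.0, 'q': [-1.091, 0.69, -0.195, 1.566, 0.157, 0.903, -0.215], 'qd': [0.001, 0.0, -0.002, 0.001, -0.001, -0.0, 0.0], 'joint_torque': [0.001, -52.756, -1.266, -15.342, -0.053, 0.007, 0.0], 'tool_pos': [0.269, 0.563, 0.238], 'eef_rot': [0.221, 0.975, -0.001, -0.0], 'contact_force': [-0.674, -0.444, 0.297], 'moment': [-0.012, -0.061, 0.023], 'finger_force': 0.0, 'opening': 0.997}
scene {'vfov': 45.0188, 'cx': 321.2223, 'cy': 235.6231, 'cam_to_world': [[-0.7031, -0.3907, 0.5942, 1.3774], [0.7109, -0.4061, 0.5742, 0.784], [0.017, 0.8261, 0.5633, 0.9108], [0.0, 0.0, 0.0, 1.0]]} 0.9961328125
side {'vfov': 48.1575, 'cx': 309.4801, 'cy': 240.8493, 'cam_to_world': [[-0.9901, 0.098, -0.1002, 0.4003], [-0.1391, -0.602, 0.7863, 1.2162], [0.0167, 0.7924, 0.6097, 1.0761], [0.0, 0.0, 0.0, 1.0]]} 0.9959375
wrist {'vfov': 63.5386, 'cx': 317.6157, 'cy': 243.4897, 'tool_from_camera': [[0.0003, 0.951, 0.3091, 0.0811], [1.0, -0.0003, 0.0, 0.0008], [0.0001, 0.3091, -0.951, -0.1463], [0.0, 0.0, 0.0, 1.0]]} 0.9960579427083334
```

View pics/scene0.png

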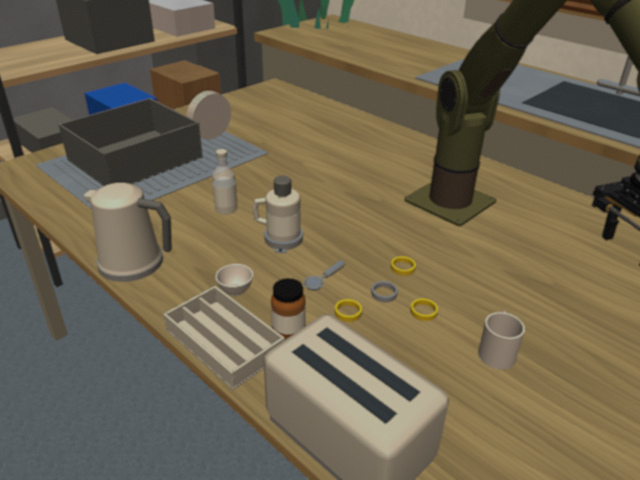

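View pics/side0.png

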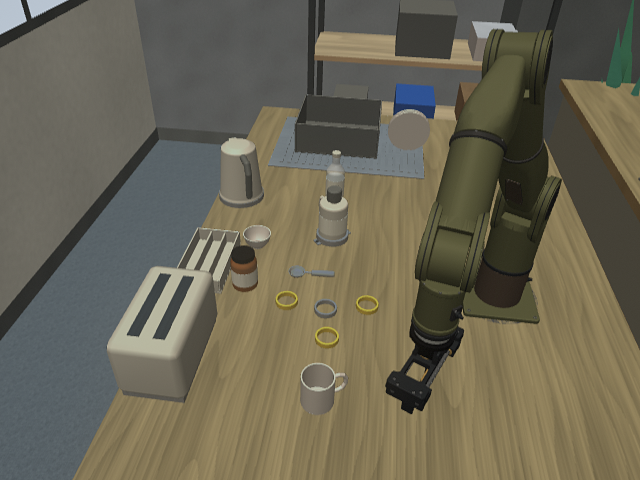

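The scene view shows the grey collar at about (384,291) among three yellow rings, and the jug at (283,215) with its cap at (283,187). In the side view the collar is at (325,309) and the cap at (334,195).

```bash
cat > h.py <<'E'
import numpy as np,cv2
from plant import r,optics
from scipy.spatial.transform import Rotation as R
def cam(n,state=None):
    c=optics.calibration(n);f=240/np.tan(np.radians(c['vfov'])/2)
    if 'cam_to_world' in c: T=np.array(c['cam_to_world'])
    else:
        T0=np.eye(4);T0[:3,:3]=R.from_quat(state['eef_rot']).as_matrix();T0[:3,3]=state['tool_pos'];T=T0@np.array(c['tool_from_camera'])
    return f,c['cx'],c['cy'],T
def ray(C,u,v):
    f,cx,cy,T=C
    d=np.stack([(np.asarray(u)-cx)/f,-(np.asarray(v)-cy)/f,-np.ones_like(np.asarray(u,float))],-1)
    return T[:3,3],d@T[:3,:3].T     # depth along the axis scales d
def onplane(C,u,v,z):
    o,d=ray(C,u,v);return o+d*((z-o[2])/d[...,2])[...,None]
def tri(C1,p1,C2,p2):
    o1,d1=ray(C1,*p1);o2,d2=ray(C2,*p2)
    s=np.linalg.lstsq(np.stack([d1,-d2],1),o2-o1,rcond=None)[0]
    a,b=o1+d1*s[0],o2+d2*s[1];return (a+b)/2,np.linalg.norm(a-b)
def pts(C,d,m):
    v,u=np.nonzero(m&(d>0));o,dd=ray(C,u,v);return o+dd*d[v,u][:,None]
E
python3 - <<'E'
from h import *
for n,(cu,cv),(ju,jv) in(("scene",(384,291),(283,187)),("side",(325,309),(334,195))):
    C=cam(n);p=cv2.imread(f"pics/{n}0.png");d=np.load(f"pics/{n}0.npy")
    hsv=cv2.cvtColor(p,cv2.COLOR_BGR2HSV)
    m=np.zeros((480,640),bool);m[cv-16:cv+17,cu-22:cu+23]=True
    g=m&(hsv[...,1]<70)
    v,u=np.nonzero(g);P=pts(C,d,g)
    q=P[P[:,2]>.008]
    print(n,"collar px",g.sum(),u.min(),u.max(),v.min(),v.max(),"z pct",np.percentile(P[:,2],[5,50,95]).round(4))
    (ex,ey),_,_=cv2.fitEllipse(cv2.convexHull(np.stack([u,v],1).astype(np.float32)))
    print(" hull ellipse c",ex,ey,"plane z=.008",onplane(C,ex,ey,.008).round(4))
    # cap : dark pixels
    m=np.zeros((480,640),bool);m[jv-20:jv+20,ju-18:ju+19]=True
    k=m&(hsv[...,2]<110)&(hsv[...,1]<60)
    P=pts(C,d,k);v,u=np.nonzero(k)
    print(" cap",k.sum(),u.min(),u.max(),v.min(),v.max(),"z",np.percentile(P[:,2],[1,50,99]).round(4))
    zt=np.percentile(P[:,2],97);T=P[P[:,2]>zt-.006]
    print(" top",len(T),T.mean(0).round(4),((T.min(0)+T.max(0))/2).round(4),np.ptp(T,0).round(4))
    # worktop check
    print(" table z",[float(pts(C,d,np.pad(np.ones((3,3),bool),((y,477-y),(x,637-x))))[:,2].mean().round(4)) for x,y in((350,250),(420,360),(360,370))])
    cv2.imwrite(f"pics/{n}_c.png",cv2.resize(p[jv-40:cv+30,min(cu,ju)-50:max(cu,ju)+50],None,fx=3,fy=3,interpolation=cv2.INTER_CUBIC))
E
```

```text
scene collar px 327 371 397 281 301 z pct [0.0023 0.0136 0.0197]
 hull ellipse c 383.9959411621094 290.6614685058594 plane z=.008 [0.484  0.1371 0.008 ]
 cap 322 266 298 176 206 z [0.1236 0.1776 0.1946]
 top 104 [ 0.5097 -0.1975  0.1911] [ 0.5095 -0.1967  0.1916] [0.0376 0.0407 0.0078]
 table z [0.0022, 0.0015, 0.1809]
side collar px 254 314 336 298 317 z pct [0.0026 0.0144 0.0201]
 hull ellipse c 325.0987243652344 307.845458984375 plane z=.008 [0.4897 0.1374 0.008 ]
 cap 329 319 347 176 214 z [0.0334 0.1694 0.1953]
 top 80 [ 0.506  -0.1979  0.1908] [ 0.5076 -0.1986  0.1924] [0.0424 0.0428 0.0104]
 table z [0.0022, 0.346, 0.0002]
```

```bash
python3 - <<'E'
from h import *
C=cam("scene");p=cv2.imread("pics/scene0.png");hsv=cv2.cvtColor(p,cv2.COLOR_BGR2HSV)
m=cv2.inRange(hsv,(20,150,100),(35,255,255));m=cv2.dilate(m,np.ones((3,3)))
for c in cv2.findContours(m,cv2.RETR_EXTERNAL,2)[0]:
    if cv2.contourArea(c)>150:
        (x,y),_,_=cv2.fitEllipse(c);print("yellow",round(x),round(y),onplane(C,x,y,.008).round(3))
for n,u,v,z in(("mug rim",503,328,.09),("bottle base",226,205,0),("jar top",288,290,.12),("bowl rim",235,277,.05),("kettle base",130,262,0),("spoon a",312,284,0),("spoon b",342,265,0),("handle",260,212,.1)):
    print(n,onplane(C,u,v,z).round(3))
E
python3 -m pendant '[[-0.95,-0.72,0,0,0,0],[-0.95,-0.72,0,0,0,0],[-0.95,-0.72,0,0,0,0],[-0.95,-0.72,0,0,0,0],[-0.95,-0.72,0,0,0,0]]' 1
python3 -m pendant '[[-0.95,-0.72,0,0,0,0],[-0.95,-0.72,0,0,0,0],[-0.95,-0.72,0,0,0,0],[-0.95,-0.72,0,0,0,0],[-0.95,-0.72,0,0,0,0]]'
python3 -c "
from plant import r;print(r.get_state()['q'])"
```

```text
yellow 348 310 [0.599 0.123 0.008]
yellow 424 309 [0.469 0.245 0.008]
yellow 403 265 [0.37  0.105 0.008]
mug rim [0.482 0.443 0.09 ]
bottle base [ 0.507 -0.458  0.   ]
jar top [0.74  0.073 0.12 ]
bowl rim [ 0.741 -0.113  0.05 ]
kettle base [ 0.86  -0.403  0.   ]
spoon a [ 0.585 -0.01   0.   ]
spoon b [ 0.474 -0.012  0.   ]
handle [ 0.56  -0.232  0.1  ]
clock: 0.57
tool_pos: [0.3382, 0.43, 0.2385]
eef_rot: [0.221, 0.975, -0.0, -0.0]
contact_force: [0.5, -0.3, 0.2]
opening: 1.002
finger_force: 0.0
clock: 0.98
tool_pos: [0.4065, 0.2977, 0.2386]
eef_rot: [0.221, 0.975, -0.0, -0.0]
contact_force: [0.1, 0.2, -0.3]
opening: 0.995
finger_force: 0.0
[-0.57290388  0.53652355 -0.23427697  1.9236164   0.18469338  0.70227722
  0.20825594]
```

```bash

python3 -m pendant '[[-0.95,-0.74,0,0,0,0],[-0.95,-0.74,0,0,0,0],[-0.95,-0.74,0,0,0,0],[-0.95,-0.74,0,0,0,0],[-0.95,-0.74,0,0,0,0]]' >/dev/null
python3 -m pendant '[[-0.95,-0.74,0,0,0,0],[0,0,0,0,0,0],[0,0,0,0,0,0],[0,0,0,0,0,0]]'
cat > snap.py <<'E'
import sys;from h import *
s=r.get_state();p,d=optics.snapshot("wrist");n=sys.argv[1]
cv2.imwrite(f"pics/{n}.png",p);np.savez(f"pics/{n}.npz",d=d,**{k:np.array(s[k]) for k in("tool_pos","eef_rot")})
E
python3 snap.py w1
python3 -m pendant '[[0,0,1,0,0,0],[0,0,1,0,0,0],[0,0,1,0,0,0],[0,0,0,0,0,0],[0,0,0,0,0,0]]'
python3 snap.py w2
```

```text
clock: 1.73
tool_pos: [0.4865, 0.1382, 0.2386]
eef_rot: [0.221, 0.975, 0.0, -0.0]
contact_force: [-0.3, 0.5, -0.6]
opening: 1.0
finger_force: 0.0
clock: 2.2
tool_pos: [0.4857, 0.1388, 0.1632]
eef_rot: [0.22, 0.976, -0.0, -0.001]
contact_force: [-0.2, -0.2, 1.7]
opening: 1.001
finger_force: 0.0
```

View pics/w2.png

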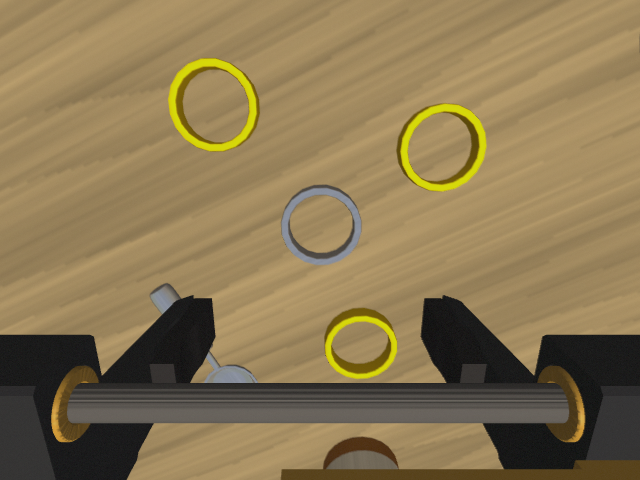

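The wrist view shows the grey collar at about (321,225), clear of the yellow rings. The open fingers are at the bottom on either side.

```bash
cat > col.py <<'E'
import sys;from h import *
out=[]
for n in sys.argv[1:]:
    p=cv2.imread(f"pics/{n}.png");z=np.load(f"pics/{n}.npz");C=cam("wrist",z)
    hsv=cv2.cvtColor(p,cv2.COLOR_BGR2HSV);m=((hsv[...,1]<60)&(hsv[...,2]>60)).astype(np.uint8);m[300:]=0
    cs=[c for c in cv2.findContours(m,cv2.RETR_EXTERNAL,2)[0] if cv2.contourArea(c)>500]
    for c in cs:
        e=cv2.fitEllipse(c);v,u=np.nonzero((m>0));P=pts(C,z['d'],m>0)
        print(n,np.round(e[0],1),np.round(e[1],1),"z pct",np.percentile(P[:,2],[5,50,90]).round(4),"plane .016",onplane(C,*e[0],.016).round(4))
    out.append((C,e[0]))
if len(out)>1:
    print("tri",*tri(*out[0],*out[1]))
s=r.get_state();print(s['tool_pos'].round(4) if hasattr(s['tool_pos'],'round') else s['tool_pos'])
E
python3 col.py w1 w2
```

```text
w1 [201.5 277.3] [20.2 67. ] z pct [0.0076 0.0251 0.0643] plane .016 [ 0.5033 -0.0012  0.016 ]
w1 [319.9 203. ] [64.2 64.7] z pct [0.0076 0.0251 0.0643] plane .016 [0.4855 0.1422 0.016 ]
w1 [618.9  43.3] [ 86.6 101.1] z pct [0.0076 0.0251 0.0643] plane .016 [0.4701 0.4333 0.016 ]
w2 [320.8 224.9] [79.2 79.4] z pct [0.0048 0.0158 0.0172] plane .016 [0.4857 0.1422 0.016 ]
tri [0.40713078 0.18175861 0.37029294] 0.017598932932201595
[0.4867 0.1389 0.1642]
```

```bash

python3 -m pendant '[[0.1,0.11,0.9,0,0,0],[0,0,0.9,0,0,0],[0,0,0,0,0,0],[0,0,0,0,0,0]]'
python3 snap.py w3; python3 col.py w2 w3
```

```text
clock: 2.58
tool_pos: [0.4859, 0.1416, 0.1196]
eef_rot: [0.221, 0.975, 0.0, 0.0]
contact_force: [-0.5, -0.2, 0.4]
opening: 1.001
finger_force: 0.0
w2 [320.8 224.9] [79.2 79.4] z pct [0.0048 0.0158 0.0172] plane .016 [0.4857 0.1422 0.016 ]
w3 [316.9 241.8] [91.3 91.7] z pct [0.0044 0.0157 0.0168] plane .016 [0.4851 0.1424 0.016 ]
tri [0.48892888 0.14068    0.00285871] 0.000183333374068546
[0.4865 0.1416 0.1201]
```

```bash

python3 -m pendant '[[0.04,0,0.95,0,0,0],[0,0,0.95,0,0,0],[0,0,0.95,0,0,0],[0,0,0.9,0,0,0],[0,0,0,0,0,0]]'
python3 -m pendant '[[0,0,0.5,0,0,0],[0,0,0.3,0,0,0],[0,0,0,0,0,0],[0,0,0,0,0,0]]'
```

```text
clock: 3.05
tool_pos: [0.4845, 0.1417, 0.0236]
eef_rot: [0.221, 0.975, -0.001, -0.001]
contact_force: [-0.5, 0.1, -0.8]
opening: 1.003
finger_force: 0.0
clock: 3.38
tool_pos: [0.4856, 0.1417, 0.0061]
eef_rot: [0.221, 0.975, 0.0, 0.001]
contact_force: [0.4, 0.5, 0.6]
opening: 0.998
finger_force: 0.0
```

```bash

python3 -m pendant '[[0,0,0.11,0,0,0],[0,0,0,0,0,0]]'
python3 -m pendant '[[0,0,0,0,0,0],[0,0,0,0,0,0],[0,0,0,0,0,0],[0,0,0,0,0,0],[0,0,0,0,0,0]]' -1 25
python3 -m pendant '[[0,0,0,0,0,0],[0,0,0,0,0,0],[0,0,0,0,0,0],[0,0,0,0,0,0],[0,0,0,0,0,0]]'
```

```text
clock: 3.55
tool_pos: [0.4854, 0.1417, 0.0029]
eef_rot: [0.221, 0.975, 0.0, 0.0]
contact_force: [0.6, -0.0, 0.1]
opening: 1.002
finger_force: 0.0
clock: 3.97
tool_pos: [0.485, 0.1416, 0.0023]
eef_rot: [0.221, 0.975, 0.0, 0.0]
contact_force: [-1.1, -0.1, 1.3]
opening: 0.721
finger_force: 25.0
clock: 4.38
tool_pos: [0.4849, 0.1415, 0.0023]
eef_rot: [0.221, 0.975, 0.0, 0.0]
contact_force: [-0.7, -0.3, 3.8]
opening: 0.726
finger_force: 25.0
```

```bash

python3 -m pendant '[[0,0,-0.5,0,0,0],[0,0,-1,0,0,0],[0,0,-1,0,0,0],[0,0,-1,0,0,0],[0,0,-1,0,0,0]]'
python3 -m pendant '[[-0.56,-0.98,-0.7,0,0,0],[-0.56,-0.98,-0.7,0,0,0],[-0.56,-0.98,-0.7,0,0,0],[-0.56,-0.98,-0.7,0,0,0],[-0.56,-0.98,-0.7,0,0,0]]'
python3 -m pendant '[[-0.56,-0.98,-0.7,0,0,0],[-0.56,-0.98,-0.7,0,0,0],[-0.56,-0.98,-0.7,0,0,0],[-0.56,-0.98,-0.7,0,0,0],[-0.56,-0.98,-0.7,0,0,0]]'
python3 -m pendant '[[-0.56,-0.98,-0.7,0,0,0],[-0.5,-0.98,-0.7,0,0,0],[0,0,0,0,0,0],[0,0,0,0,0,0],[0,0,0,0,0,0]]'
python3 snap.py w4; python3 -c "
from plant import r;print(r.get_state()['q'])"
```

```text
clock: 4.8
tool_pos: [0.4844, 0.1413, 0.1155]
eef_rot: [0.221, 0.975, -0.0, -0.0]
contact_force: [0.8, -0.0, -0.9]
opening: 0.724
finger_force: 25.0
clock: 5.22
tool_pos: [0.4947, -0.0007, 0.2028]
eef_rot: [0.221, 0.975, -0.0, -0.0]
contact_force: [0.0, -1.0, -1.5]
opening: 0.727
finger_force: 25.0
clock: 5.63
tool_pos: [0.5048, -0.1414, 0.2902]
eef_rot: [0.221, 0.975, 0.0, -0.001]
contact_force: [0.9, -0.1, -1.2]
opening: 0.724
finger_force: 25.0
clock: 6.05
tool_pos: [0.5078, -0.1946, 0.3239]
eef_rot: [0.221, 0.975, 0.001, -0.001]
contact_force: [-0.5, 1.0, -0.3]
opening: 0.72
finger_force: 25.0
[ 0.50920617  0.49613275 -0.36529588  1.68891789  0.20251763  0.99629479
  1.2002199 ]
```

View pics/w4.png

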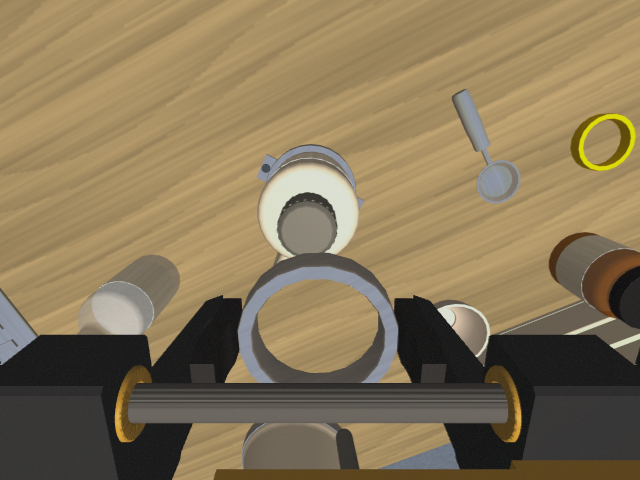

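The wrist view shows the collar held level between the fingers, centred at about (318,320). Beyond it the cap top is at about (307,229) on the white shoulder.

```bash
cat > cap.py <<'E'
import sys;from h import *
for n in sys.argv[1:]:
    p=cv2.imread(f"pics/{n}.png");z=np.load(f"pics/{n}.npz");C=cam("wrist",z);d=z['d']
    v,u=np.mgrid[:480,:640];o,dd=ray(C,u,v);W=o+dd*d[...,None];Z=W[...,2]
    tp=z['tool_pos'];Rm=R.from_quat(z['eef_rot']).as_matrix()
    near=np.hypot(W[...,0]-.508,W[...,1]+.198)<.045
    print(n,"tool",tp.round(4))
    for lab,lo,hi in(("top",.184,.200),("shoulder",.132,.146)):
        m=(near&(Z>lo)&(Z<hi)&(d>0)).astype(np.uint8)
        c=max(cv2.findContours(m,cv2.RETR_EXTERNAL,2)[0],key=cv2.contourArea,default=None)
        if c is None: continue
        zm=np.median(Z[m>0]);e=cv2.fitEllipse(cv2.convexHull(c))
        w=onplane(C,*e[0],zm);t=Rm.T@(w-tp);print(" ",lab,np.round(e[0],1),np.round(e[1],1),"z",zm.round(4),"world",w.round(4),"tool",t.round(4),"diam mm",(np.mean(e[1])*(-(C[3][:3,:3].T@(w-C[3][:3,3]))[2])/C[0]*1e3).round(1))
    # held collar, in tool coords
    T=(W-tp)@Rm;m=(np.hypot(T[...,0],T[...,1])<.04)&(np.abs(T[...,2])<.03)&(d>0)&(np.abs(T[...,1])<.03)
    hsv=cv2.cvtColor(p,cv2.COLOR_BGR2HSV);m&=hsv[...,2]>60;Q=T[m]
    if len(Q)>200:
        zt=np.percentile(Q[:,2],3);k=Q[Q[:,2]<zt+.002]
        A=np.c_[2*k[:,:2],np.ones(len(k))];s=np.linalg.lstsq(A,(k[:,:2]**2).sum(1),rcond=None)[0]
        print("  held: top z_tool",zt.round(4),"bottom",np.percentile(Q[:,2],98).round(4),"centre",s[:2].round(4),"r",np.sqrt(s[2]+s[0]**2+s[1]**2).round(4),len(k))
        b=[k[(k[:,0]<.0)]]
        print("  tilt fit z=a x+b y+c",np.linalg.lstsq(np.c_[k[:,:2],np.ones(len(k))],k[:,2],rcond=None)[0].round(4))
E
python3 cap.py w4
python3 - <<'E'
from h import *
z=np.load("pics/w4.npz");print(cam("wrist",z)[3].round(3))
E
```

```text
w4 tool [ 0.5078 -0.1946  0.3239]
  top [306.1 228.6] [57.7 59.9] z 0.1891 world [ 0.5028 -0.2008  0.1891] tool [ 0.0015 -0.0078  0.1348] diam mm 44.3
  shoulder [310.5 213.3] [95.2 99.1] z 0.1402 world [ 0.5038 -0.1985  0.1402] tool [ 0.0016 -0.0054  0.1838] diam mm 84.9
  held: top z_tool -0.0147 bottom 0.0005 centre [-0.0011  0.0007] r 0.0284 4149
  tilt fit z=a x+b y+c [-0.0011 -0.     -0.0137]
[[ 0.43  -0.859 -0.278  0.435]
 [ 0.903  0.41   0.132 -0.159]
 [ 0.    -0.307  0.952  0.47 ]
 [ 0.     0.     0.     1.   ]]
```

```bash
sed -i 's/near=.*/near=np.hypot(W[...,0]-.503,W[...,1]+.2005)<.052/; s/w=onplane(C,\*e\[0\],zm)/zm=.1855 if lab=="top" else zm;w=onplane(C,*e[0],zm)/; s/("top",.184,.200)/("top",.1845,.200)/' cap.py; python3 cap.py w4
python3 -m pendant '[[0.04,-0.34,0,0,0,0],[0,0,0.8,0,0,0],[0,0,0.8,0,0,0],[0,0,0.8,0,0,0],[0,0,0,0,0,0]]'
python3 -m pendant '[[0,0,0,0,0,0],[0,0,0,0,0,0]]' | head -2
python3 snap.py w5; python3 snap.py w6; python3 cap.py w5 w6
```

```text
w4 tool [ 0.5078 -0.1946  0.3239]
clock: 6.52
tool_pos: [0.5008, -0.2016, 0.261]
eef_rot: [0.22, 0.975, 0.0, -0.004]
contact_force: [0.1, -0.1, -0.5]
opening: 0.723
finger_force: 25.0
clock: 6.68
tool_pos: [0.5042, -0.2025, 0.2654]
w5 tool [ 0.5042 -0.2025  0.2654]Traceback (most recent call last):
  File "cap.py", line 13, in <module>
    zm=.1855 if lab=="top" else zm;w=onplane(C,*e[0],zm);t=Rm.T@(w-tp);print(" ",lab,np.round(e[0],1),np.round(e[1],1),"z",zm.round(4),"world",w.round(4),"tool",t.round(4),"diam mm",(np.mean(e[1])*(-(C[3][:3,:3].T@(w-C[3][:3,3]))[2])/C[0]*1e3).round(1))
                                                                                                                           ^^^^^^^^
AttributeError: 'float' object has no attribute 'round'
Traceback (most recent call last):
  File "cap.py", line 13, in <module>
    zm=.1855 if lab=="top" else zm;w=onplane(C,*e[0],zm);t=Rm.T@(w-tp);print(" ",lab,np.round(e[0],1),np.round(e[1],1),"z",zm.round(4),"world",w.round(4),"tool",t.round(4),"diam mm",(np.mean(e[1])*(-(C[3][:3,:3].T@(w-C[3][:3,3]))[2])/C[0]*1e3).round(1))
                                                                                                                           ^^^^^^^^
AttributeError: 'float' object has no attribute 'round'
```

View pics/w6.png

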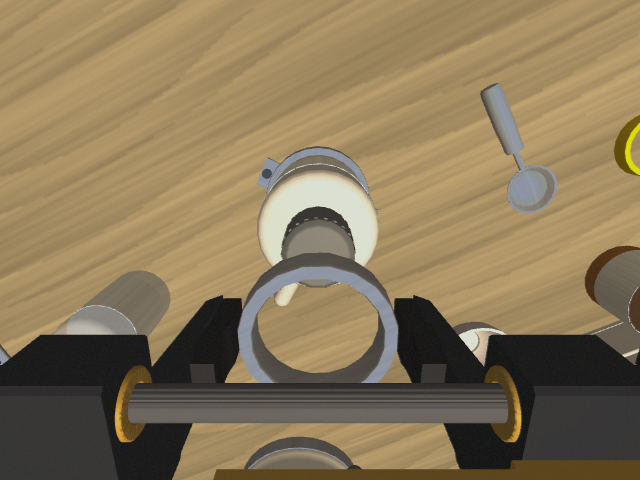

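The view shows the cap at about (319,247), now lined up in column with the collar (318,320). The collar's near rim covers part of the cap.

```bash
sed -i 's/zm=.1855 if/zm=np.float64(.1855) if/' cap.py; python3 cap.py w4 w5 w6
```

```text
w4 tool [ 0.5078 -0.1946  0.3239]
  top [306.2 228.8] [57.2 59.5] z 0.1855 world [ 0.5038 -0.2013  0.1855] tool [ 0.0004 -0.0079  0.1384] diam mm 44.5
  shoulder [307.8 211.8] [ 99.8 102.2] z 0.14 world [ 0.5015 -0.2     0.14  ] tool [ 0.0029 -0.0077  0.1839] diam mm 88.2
  held: top z_tool -0.0147 bottom 0.0005 centre [-0.0011  0.0007] r 0.0284 4151
  tilt fit z=a x+b y+c [-0.0011 -0.     -0.0138]
w5 tool [ 0.5042 -0.2025  0.2654]
  top [317.5 252.5] [66.6 72.7] z 0.1855 world [ 0.503  -0.201   0.1855] tool [0.0017 0.0008 0.0799] diam mm 43.1
  shoulder [317.6 228.6] [117.8 121.9] z 0.14 world [ 0.5009 -0.1999  0.14  ] tool [0.0042 0.0009 0.1254] diam mm 87.3
  held: top z_tool -0.0147 bottom 0.0005 centre [-0.001   0.0006] r 0.0284 4169
  tilt fit z=a x+b y+c [-0.0001 -0.0003 -0.0138]
w6 tool [ 0.5045 -0.2026  0.2658]
  top [317.8 252.4] [68.1 73.1] z 0.1855 world [ 0.5035 -0.2011  0.1855] tool [0.0017 0.0009 0.0803] diam mm 43.7
  shoulder [317.6 227.9] [118.  121.7] z 0.1401 world [ 0.5009 -0.1999  0.1401] tool [0.0047 0.0008 0.1257] diam mm 87.3
  held: top z_tool -0.0147 bottom 0.0005 centre [-0.0011  0.0006] r 0.0284 4131
  tilt fit z=a x+b y+c [-0.0015 -0.0003 -0.0137]
```

```bash
cat > fit.py <<'E'
import sys;from h import *
from scipy.optimize import least_squares
def circ(P,r):
    f=lambda x:np.hypot(P[:,0]-x[0],P[:,1]-x[1])-(r if r else x[2])
    s=least_squares(f,[*P.mean(0)]+([] if r else [.02]),loss="soft_l1",f_scale=.0005);return s.x.round(4),(np.sqrt(np.mean(s.fun**2))*1e3).round(2),len(P)
for n in sys.argv[1:]:
    p=cv2.imread(f"pics/{n}.png");z=np.load(f"pics/{n}.npz");C=cam("wrist",z);d=z['d']
    v,u=np.mgrid[:480,:640];o,dd=ray(C,u,v);W=o+dd*d[...,None];tp=z['tool_pos'];Rm=R.from_quat(z['eef_rot']).as_matrix();T=(W-tp)@Rm
    def edge(m,clear,plane_z):  # outline pixels with no nearer surface beside them, onto tool plane
        c=np.vstack([k for k in cv2.findContours(m.astype(np.uint8),cv2.RETR_EXTERNAL,cv2.CHAIN_APPROX_NONE)[0] if len(k)>30])[:,0]
        mind=cv2.erode(np.where(d>0,d,9).astype(np.float32),np.ones((7,7)))
        c=c[mind[c[:,1],c[:,0]]>d[c[:,1],c[:,0]]-clear]
        oo,q=ray(C,c[:,0],c[:,1]);oo=Rm.T@(oo-tp);q=q@Rm;return oo[:2]+q[:,:2]*((plane_z-oo[2])/q[:,2])[:,None]
    top=(np.hypot(W[...,0]-.503,W[...,1]+.201)<.035)&(W[...,2]>.1845)&(W[...,2]<.2)&(d>0)
    E=edge(top,.02,tp[2]-.1855)
    print(n,"cap free r",*circ(E,0)," r=23",*circ(E,.023))
    hsv=cv2.cvtColor(p,cv2.COLOR_BGR2HSV)
    col=(np.abs(T[...,2]+.006)<.012)&(np.hypot(T[...,0],T[...,1])<.036)&(d>0)&(hsv[...,2]>55)
    f=(np.abs(T[...,2]+.0137)<.0025)&col   # top face
    E=edge(col,.02,-.0137);E=E[(E[:,0]>.005)&(np.abs(E[:,1])<.027)]
    print("  collar outer r=32",*circ(E,.032)," top-face depth pts",T[f].mean(0).round(4))
E
python3 fit.py w4 w5 w6
python3 - <<'E'
from h import *
for n in("scene","side"):
    p,d=optics.snapshot(n);cv2.imwrite(f"pics/{n}1.png",p);np.save(f"pics/{n}1.npy",d)
    C=cam(n);f,cx,cy,T=C;q=(np.array([.503,-.201,.22])-T[:3,3])@T[:3,:3];u,v=cx-f*q[0]/q[2],cy+f*q[1]/q[2];u,v=int(u),int(v)
    cv2.imwrite(f"pics/{n}1c.png",cv2.resize(p[v-40:v+40,u-40:u+40],(560,560),interpolation=cv2.INTER_CUBIC));print(n,u,v)
a=np.hstack([cv2.imread(f"pics/{n}1c.png")[:, :] for n in("scene","side")]);cv2.imwrite("pics/both1.png",cv2.resize(a,(800,400)))
E
```

```text
w4 cap free r [-0.0004 -0.0079  0.0223] 0.34 132  r=23 [-0.001  -0.0078] 0.73 132
  collar outer r=32 [0.002 0.001] 0.77 163  top-face depth pts [ 0.0084  0.0008 -0.0135]
w5 cap free r [0.0001 0.0009 0.0224] 0.27 141  r=23 [-0.0003  0.0009] 0.65 141
  collar outer r=32 [0.002 0.001] 0.76 163  top-face depth pts [ 0.0084  0.0009 -0.0135]
w6 cap free r [0.0006 0.0009 0.0224] 0.28 143  r=23 [0.0001 0.0009] 0.65 143
  collar outer r=32 [0.002 0.001] 0.76 164  top-face depth pts [ 0.0083  0.0008 -0.0135]
scene 283 168
side 335 180
```

View pics/both1.png

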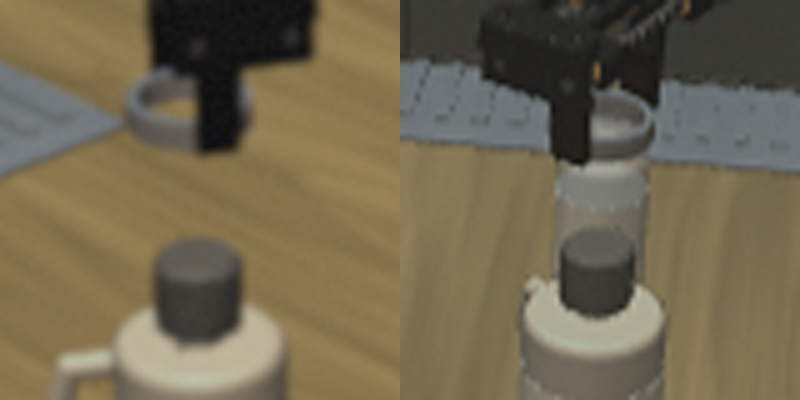

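The scene crop (left) and side crop (right) show the collar level in the fingers, above the cap by about its own height or more. Neither crop shows a gross misalignment. The near outline of the held collar in the wrist view is its lower rim, so I will refit that edge on the right plane.

```bash
sed -i 's/edge(col,.02,-.0137)/edge(col,.02,.0023)/' fit.py; sed -i 's/outer r=32",\*circ(E,.032)/low rim r=32",*circ(E,.032),"free",*circ(E,0)/' fit.py; python3 fit.py w4 w6
python3 - <<'E'
from h import *
# world-view check: mid-axis of collar and cap in scene and side, columns from depth/height gates
for n in("scene","side"):
    C=cam(n);d=np.load(f"pics/{n}1.npy");p=cv2.imread(f"pics/{n}1.png");hsv=cv2.cvtColor(p,cv2.COLOR_BGR2HSV)
    v,u=np.mgrid[:480,:640];o,dd=ray(C,u,v);W=o+dd*d[...,None]
    near=np.hypot(W[...,0]-.506,W[...,1]+.2)<.045
    for lab,lo,hi,vm in(("cap",.16,.196,0),("collar",.258,.29,70)):
        m=near&(W[...,2]>lo)&(W[...,2]<hi)&(hsv[...,2]>vm)&(d>0);vv,uu=np.nonzero(m)
        P=W[m];ax=C[3][:3,0];side=P@ax
        if lab=="collar": m2=m
        print(n,lab,m.sum(),"u",uu.min(),uu.max(),"lateral min/max mm",(np.percentile(side,[1,99])*1e3).round(1),"z",np.percentile(P[:,2],[2,98]).round(3))
E
```

```text
w4 cap free r [-0.0004 -0.0079  0.0223] 0.34 132  r=23 [-0.001  -0.0078] 0.73 132
  collar low rim r=32 [-0.0031  0.0008] 0.16 136 free [-0.0029  0.0008  0.0318] 0.15 136  top-face depth pts [ 0.0084  0.0008 -0.0135]
w6 cap free r [0.0006 0.0009 0.0224] 0.28 143  r=23 [0.0001 0.0009] 0.65 143
  collar low rim r=32 [-0.0031  0.0008] 0.17 137 free [-0.0029  0.0008  0.0318] 0.17 137  top-face depth pts [ 0.0083  0.0008 -0.0135]
scene cap 292 u 274 291 lateral min/max mm [-517.7 -473.7] z [0.161 0.194]
scene collar 182 u 268 293 lateral min/max mm [-527.7 -465.7] z [0.266 0.285]
side cap 207 u 327 341 lateral min/max mm [-493.2 -449.3] z [0.161 0.194]
side collar 110 u 332 345 lateral min/max mm [-478.  -441.4] z [0.266 0.284]
```

```bash

cat > ext.py <<'E'
from h import *
import sys
zc=float(sys.argv[1])
for n in("scene","side"):
    C=cam(n);p,d=optics.snapshot(n);hsv=cv2.cvtColor(p,cv2.COLOR_BGR2HSV)
    v,u=np.mgrid[:480,:640];o,dd=ray(C,u,v);W=o+dd*d[...,None];ax=C[3][:3,0]
    near=np.hypot(W[...,0]-.506,W[...,1]+.2)<.045
    for lab,lo,hi,vm in(("cap",.16,.192,0),("collar",zc-.012,zc+.012,70)):
        m=near&(W[...,2]>lo)&(W[...,2]<hi)&(hsv[...,2]>vm)&(d>0);P=W[m];s=P[:,:2]@ax[:2]
        print(n,lab,m.sum(),"horizontal lateral mm",(np.percentile(s,[1,99])*1e3).round(1),(np.percentile(s,[1,99]).mean()*1e3).round(1),"z",np.percentile(P[:,2],[2,98]).round(3))
E
python3 -m pendant '[[0.12,0,0,0,0,0],[0,0,0,0,0,0],[0,0,0,0,0,0],[0,0,0,0,0,0]]' | head -3
python3 snap.py w7; python3 snap.py w8; python3 fit.py w7 w8; python3 ext.py 0.275
```

```text
clock: 7.22
tool_pos: [0.5011, -0.2014, 0.2649]
eef_rot: [0.221, 0.975, 0.0, 0.0]
w7 cap free r [-0.0032  0.0014  0.0224] 0.29 144  r=23 [-0.0035  0.0014] 0.68 144
  collar low rim r=32 [-0.0031  0.0008] 0.16 136 free [-0.0029  0.0008  0.0318] 0.15 136  top-face depth pts [ 0.0084  0.0009 -0.0135]
w8 cap free r [-0.0031  0.0014  0.0224] 0.26 139  r=23 [-0.0034  0.0014] 0.67 139
  collar low rim r=32 [-0.0031  0.0008] 0.16 136 free [-0.0029  0.0008  0.0318] 0.15 136  top-face depth pts [ 0.0085  0.0008 -0.0135]
scene cap 261 horizontal lateral mm [-520.4 -476.7] -498.6 z [0.161 0.192]
scene collar 174 horizontal lateral mm [-527.6 -467.9] -497.8 z [0.265 0.282]
side cap 185 horizontal lateral mm [-496.2 -452.3] -474.2 z [0.161 0.192]
side collar 112 horizontal lateral mm [-479.7 -443.2] -461.4 z [0.264 0.282]
```

```bash

python3 -m pendant '[[0,0.02,0.5,0,0,0],[0,0,0.7,0,0,0],[0,0,0.7,0,0,0],[0,0,0.7,0,0,0],[0,0,0,0,0,0]]' >/dev/null
python3 -m pendant '[[0,0,0,0,0,0],[0,0,0,0,0,0]]' | head -4
python3 snap.py w9; python3 fit.py w9; python3 ext.py 0.21
```

```text
clock: 8.0
tool_pos: [0.5019, -0.2011, 0.2005]
eef_rot: [0.221, 0.975, 0.0, 0.001]
contact_force: [0.4, 0.4, -1.3]
w9 cap free r [-0.0159  0.0005  0.0223] 5.89 253  r=23 [-0.0153  0.0006] 5.98 253
  collar low rim r=32 [-0.0031  0.0008] 0.16 136 free [-0.003   0.0008  0.0319] 0.16 136  top-face depth pts [ 0.0084  0.0009 -0.0135]
scene cap 194 horizontal lateral mm [-520.6 -476.6] -498.6 z [0.161 0.191]
scene collar 161 horizontal lateral mm [-529.7 -468.4] -499.1 z [0.202 0.219]
side cap 134 horizontal lateral mm [-496.2 -452.2] -474.2 z [0.161 0.191]
side collar 105 horizontal lateral mm [-480.1 -442.8] -461.4 z [0.201 0.219]
```

View pics/w9.png

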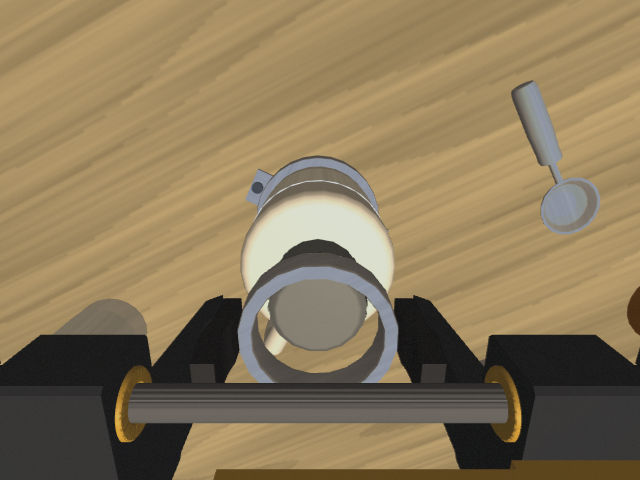

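The cap (about (318,312)) now shows through the collar's bore, centred in it, and the scene camera agrees to 0.5 mm. I'll lower it while watching the force.

```bash

python3 -m pendant '[[0,0,0.2,0,0,0],[0,0,0.2,0,0,0],[0,0,0,0,0,0]]' | head -4
python3 -m pendant '[[0,0,0.15,0,0,0],[0,0,0.15,0,0,0],[0,0,0,0,0,0],[0,0,0,0,0,0]]'| head -4
python3 snap.py w10; python3 fit.py w10|tail -1
```

```text
clock: 8.4
tool_pos: [0.5007, -0.2009, 0.1889]
eef_rot: [0.221, 0.975, 0.0, -0.001]
contact_force: [0.4, -0.2, -1.7]
clock: 8.73
tool_pos: [0.5011, -0.2009, 0.1819]
eef_rot: [0.221, 0.975, 0.0, -0.0]
contact_force: [0.0, 0.2, 0.1]
  collar low rim r=32 [-0.0031  0.0008] 0.15 136 free [-0.003   0.0008  0.0319] 0.15 136  top-face depth pts [ 0.0084  0.0008 -0.0135]
```

```bash

python3 -m pendant '[[0,0,0.25,0,0,0],[0,0,0.25,0,0,0],[0,0,0,0,0,0]]' | head -4
python3 -m pendant '[[0,0,0.25,0,0,0],[0,0,0.25,0,0,0],[0,0,0.2,0,0,0],[0,0,0,0,0,0]]'| head -4
python3 -m pendant '[[0,0,0.08,0,0,0],[0,0,0.08,0,0,0],[0,0,0,0,0,0],[0,0,0,0,0,0]]'| head -4
python3 snap.py w11; python3 fit.py w11|tail -1
```

```text
clock: 9.03
tool_pos: [0.5005, -0.2008, 0.1684]
eef_rot: [0.221, 0.975, 0.0, -0.001]
contact_force: [0.2, -1.1, 0.3]
clock: 9.37
tool_pos: [0.5006, -0.2008, 0.1509]
eef_rot: [0.221, 0.975, 0.0, -0.001]
contact_force: [0.1, -0.1, 0.4]
clock: 9.7
tool_pos: [0.5014, -0.201, 0.1482]
eef_rot: [0.221, 0.975, 0.0, 0.0]
contact_force: [0.1, -0.2, -0.9]
  collar low rim r=32 [ 0.0417 -0.0042] 8.54 308 free [ 0.0175 -0.0013  0.0147] 5.1 308  top-face depth pts [ 0.014   0.0008 -0.0136]
```

```bash

for i in 1; do :; done
python3 -m pendant '[[0,0,0.08,0,0,0],[0,0,0.04,0,0,0],[0,0,0,0,0,0],[0,0,0,0,0,0]]'| head -4
python3 -m pendant '[[0,0,0.04,0,0,0],[0,0,0,0,0,0],[0,0,0,0,0,0]]'| head -4
python3 -m pendant '[[0,0,0.04,0,0,0],[0,0,0,0,0,0],[0,0,0,0,0,0]]'| head -4
```

```text
clock: 10.08
tool_pos: [0.5012, -0.201, 0.1451]
eef_rot: [0.221, 0.975, 0.0, -0.0]
contact_force: [0.1, 0.2, -1.1]
clock: 10.33
tool_pos: [0.5013, -0.201, 0.1442]
eef_rot: [0.221, 0.975, 0.0, -0.0]
contact_force: [0.1, 0.3, -0.4]
clock: 10.58
tool_pos: [0.5013, -0.201, 0.1432]
eef_rot: [0.221, 0.975, 0.0, -0.0]
contact_force: [-0.5, -0.8, -1.0]
```

```bash

python3 -m pendant '[[0,0,0.04,0,0,0],[0,0,0,0,0,0],[0,0,0,0,0,0]]'| head -4
python3 -m pendant '[[0,0,0.03,0,0,0],[0,0,0,0,0,0],[0,0,0,0,0,0]]'| head -4
```

```text
clock: 10.83
tool_pos: [0.5014, -0.201, 0.1424]
eef_rot: [0.221, 0.975, 0.0, 0.0]
contact_force: [-0.5, -0.3, 1.5]
clock: 11.08
tool_pos: [0.5015, -0.201, 0.1423]
eef_rot: [0.221, 0.975, -0.0, 0.0]
contact_force: [-0.9, 0.8, 8.6]
```

The collar touched down with 8.6 N at the predicted height. I'll release it, raise the fingers clear, recentre and unwind the yaw.

```bash

python3 -m pendant '[[0,0,-0.04,0,0,0],[0,0,0,0,0,0],[0,0,0,0,0,0]]'| head -4
python3 -m pendant '[[0,0,0,0,0,0],[0,0,0,0,0,0],[0,0,0,0,0,0],[0,0,0,0,0,0],[0,0,0,0,0,0]]' 1
python3 -m pendant '[[0,0,-0.5,0,0,0],[0,0,-0.5,0,0,0],[-0.12,0,0,0,0,0],[0,0,0,0,0,0],[0,0,0,0,0,0]]'
python3 -m pendant '[[0,0,0,0,0,0.037],[0,0,0,0,0,0.037],[0,0,0,0,0,0.037],[0,0,0,0,0,0.037],[0,0,0,0,0,0.037]]'
python3 -m pendant '[[0,0,0,0,0,0.037],[0,0,0,0,0,0.037],[0,0,0,0,0,0.037],[0,0,0,0,0,0.037],[0,0,0,0,0,0]]'
python3 -m pendant '[[0,0,0,0,0,0],[0,0,0,0,0,0]]'
python3 snap.py w12; python3 - <<'E'
from h import *
print(np.round(r.get_state()['q'],3))
for n in("scene","side"):
    C=cam(n);p,d=optics.snapshot(n);hsv=cv2.cvtColor(p,cv2.COLOR_BGR2HSV)
    cv2.imwrite(f"pics/{n}2.png",p)
a=np.hstack([cv2.resize(cv2.imread(f"pics/{n}2.png")[v-45:v+45,u-40:u+40],(400,450),interpolation=cv2.INTER_CUBIC) for n,u,v in(("scene",283,190),("side",335,195))]);cv2.imwrite("pics/both2.png",a)
E
```

```text
clock: 11.33
tool_pos: [0.5013, -0.201, 0.1424]
eef_rot: [0.221, 0.975, 0.0, 0.0]
contact_force: [-0.7, 0.2, 1.6]
clock: 11.75
tool_pos: [0.5013, -0.201, 0.1424]
eef_rot: [0.221, 0.975, 0.0, -0.0]
contact_force: [0.8, 0.3, -0.1]
opening: 1.001
finger_force: 0.0
clock: 12.17
tool_pos: [0.504, -0.2024, 0.167]
eef_rot: [0.221, 0.975, 0.0, -0.0]
contact_force: [-1.3, -0.6, 0.3]
opening: 0.999
finger_force: 0.0
clock: 12.58
tool_pos: [0.5035, -0.2022, 0.1666]
eef_rot: [0.494, 0.87, -0.0, -0.001]
contact_force: [-0.0, -0.2, -0.3]
opening: 1.003
finger_force: 0.0
clock: 13.0
tool_pos: [0.5036, -0.202, 0.1666]
eef_rot: [0.68, 0.734, -0.001, -0.001]
contact_force: [-0.4, -0.1, 0.6]
opening: 0.995
finger_force: 0.0
clock: 13.17
tool_pos: [0.5038, -0.2022, 0.167]
eef_rot: [0.678, 0.735, -0.0, -0.0]
contact_force: [0.1, 0.6, -0.2]
opening: 1.002
finger_force: 0.0
[ 0.291  0.683  0.01   1.891 -0.012  0.568  0.39 ]
```

View pics/both2.png

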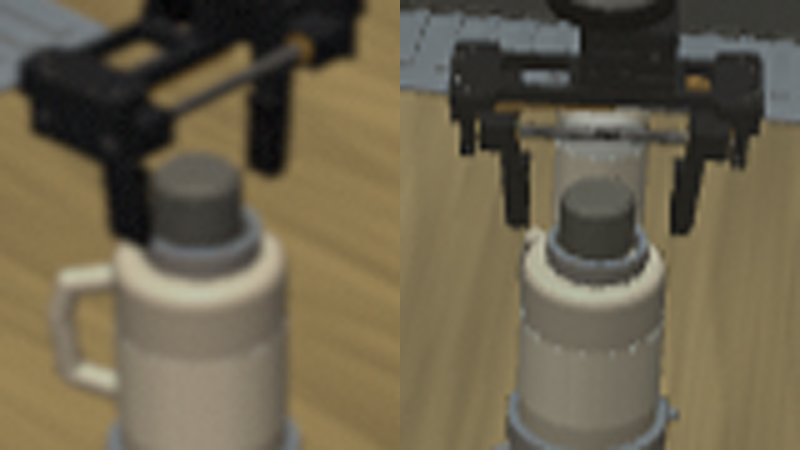

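View pics/w12.png

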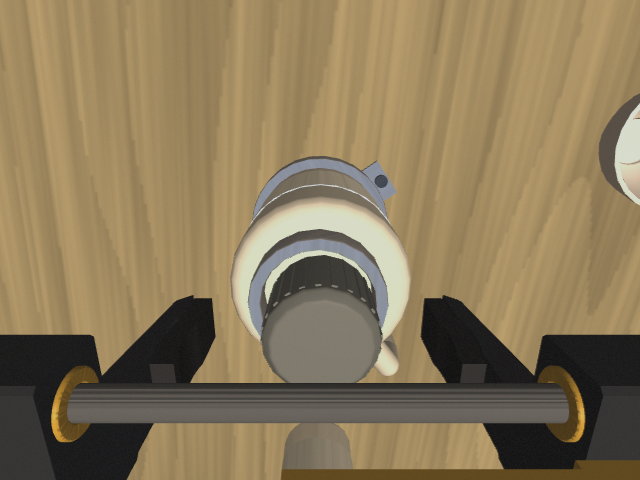

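The collar lies flat on the shoulder, seen in all three views. The wrist view shows the cap top at about (322,337) between the open fingers, whose midpoint is at column 318.

```bash
sed -i 's/print("  collar/0 and print("  collar/' fit.py; python3 - <<'E'
from h import *
z=np.load("pics/w12.npz");C=cam("wrist",z);d=z['d'];p=cv2.imread("pics/w12.png")
v,u=np.mgrid[:480,:640];o,dd=ray(C,u,v);W=o+dd*d[...,None];Rm=R.from_quat(z['eef_rot']).as_matrix();T=(W-z['tool_pos'])@Rm
for nm,m in(("L",(u<230)&(T[...,1]<-.035)),("R",(u>405)&(T[...,1]>.035))):
    m=m&(np.abs(T[...,2]+.01)<.012)&(d>0)&(p.max(2)<60)&(np.abs(T[...,1])<.07)
    Q=T[m];print(nm,len(Q),"x",np.percentile(Q[:,0],[2,98]).round(4),"y",np.percentile(Q[:,1],[2,98]).round(4),"z",np.percentile(Q[:,2],[2,98]).round(4))
m=(d>0)&(W[...,2]>.1865)&(W[...,2]<.2)&(np.hypot(T[...,0],T[...,1])<.035)
c=max(cv2.findContours(m.astype(np.uint8),cv2.RETR_EXTERNAL,cv2.CHAIN_APPROX_NONE)[0],key=len)[:,0];c=c[(c[:,1]<372)&(np.abs(c[:,0]-320)>0)]
oo,q=ray(C,c[:,0],c[:,1]);oo=Rm.T@(oo-z['tool_pos']);q=q@Rm;zp=z['tool_pos'][2]-.187
E=oo[:2]+q[:,:2]*((zp-oo[2])/q[:,2])[:,None]
s=np.linalg.lstsq(np.c_[2*E,np.ones(len(E))],(E**2).sum(1),rcond=None)[0];print("cap tool",s[:2].round(4),np.sqrt(s[2]+s[0]**2+s[1]**2).round(4),len(E),"world",(Rm@[s[0],s[1],zp]+z['tool_pos']).round(4))
E
```

```text
L 1748 x [-0.0069  0.012 ] y [-0.0574 -0.0441] z [-0.0217 -0.0011]
R 1744 x [-0.0066  0.012 ] y [0.0435 0.0571] z [-0.0217 -0.0013]
cap tool [0.0009 0.001 ] 0.0215 324 world [ 0.5047 -0.2012  0.187 ]
```

```bash

python3 -m pendant '[[0,0.04,0,0,0,0],[0,0,0,0,0,0],[0,0,0,0,0,0],[0,0,0,0,0,0],[0,0,0,0,0,0]]' -1 45 >/dev/null
python3 -m pendant '[[0,0,0,0,0,0],[0,0,0,0,0,0],[0,0,0,0,0,0],[0,0,0,0,0,0],[0,0,0,0,0,0]]'
python3 -m pendant '[[0,0,0.06,0,0,0],[0,0,0.06,0,0,0],[0,0,0,0,0,0],[0,0,0,0,0,0]]'|head -4
```

```text
clock: 14.15
tool_pos: [0.505, -0.2022, 0.1675]
eef_rot: [0.679, 0.734, 0.0, -0.0]
contact_force: [-0.4, 0.0, 0.3]
opening: 0.503
finger_force: 45.0
clock: 14.48
tool_pos: [0.505, -0.2022, 0.1648]
eef_rot: [0.679, 0.734, 0.0, 0.0]
contact_force: [-1.8, 0.5, 6.1]
```

```bash

python3 -m pendant '[[0,0,0.06,0,0,0],[0,0,0.06,0,0,0],[0,0,0.04,0,0,0],[0,0,0,0,0,0],[0,0,0,0,0,0]]'
python3 snap.py w13; python3 - <<'E'
from h import *
z=np.load("pics/w13.npz");C=cam("wrist",z);d=z['d']
v,u=np.mgrid[:480,:640];o,dd=ray(C,u,v);W=o+dd*d[...,None]
for n in("w12","w13"):
    z=np.load(f"pics/{n}.npz");C=cam("wrist",z);d=z['d'];o,dd=ray(C,u,v);W=o+dd*d[...,None]
    print(n,z['tool_pos'][2].round(4),"cap top z",np.median(W[325:350,310:332,2]).round(4),"collar top z",np.median(W[240:248,310:332,2]).round(4))
E
```

```text
clock: 14.9
tool_pos: [0.5051, -0.2023, 0.1611]
eef_rot: [0.679, 0.734, 0.0, 0.0]
contact_force: [-2.7, 0.5, 7.5]
opening: 0.505
finger_force: 45.0
w12 0.167 cap top z 0.1893 collar top z 0.1563
w13 0.1611 cap top z 0.183 collar top z 0.1556
```

```bash

python3 -m pendant '[[0,0,0.02,0,0,0],[0,0,0,0,0,-0.037],[0,0,0,0,0,-0.037],[0,0,0,0,0,0],[0,0,0,0,0,0]]'
python3 snap.py w14; python3 - <<'E'
from h import *
s=r.get_state();print(np.round(s['moment'],2),np.round(s['q'],3))
v,u=np.mgrid[:480,:640]
z=np.load("pics/w14.npz");C=cam("wrist",z);d=z['d'];o,dd=ray(C,u,v);W=o+dd*d[...,None]
print("cap top z",np.median(W[325:350,310:332,2]).round(4))
E
```

```text
clock: 15.37
tool_pos: [0.5059, -0.2025, 0.1609]
eef_rot: [0.589, 0.808, 0.001, 0.001]
contact_force: [-1.2, 0.1, 8.0]
opening: 0.505
finger_force: 45.0
[0.06 0.18 0.02] [ 0.33   0.694 -0.055  1.89   0.066  0.557  0.542]
cap top z 0.1829
```

```bash

python3 -m pendant '[[0,0,0,0,0,-0.037],[0,0,0,0,0,-0.037],[0,0,0,0,0,-0.037],[0,0,0,0,0,-0.037],[0,0,0,0,0,-0.037]]'
python3 -m pendant '[[0,0,0,0,0,-0.037],[0,0,0,0,0,-0.037],[0,0,0,0,0,-0.037],[0,0,0,0,0,-0.037],[0,0,0,0,0,-0.037]]'
python3 -m pendant '[[0,0,0,0,0,0],[0,0,0,0,0,0]]'
python3 -c "
from plant import r;s=r.get_state();print(s['moment'],s['q'])"
```

```text
clock: 15.83
tool_pos: [0.5058, -0.2024, 0.1609]
eef_rot: [0.33, 0.944, 0.0, 0.001]
contact_force: [-0.6, 0.3, 7.5]
opening: 0.512
finger_force: 45.0
clock: 16.25
tool_pos: [0.5056, -0.2024, 0.1609]
eef_rot: [0.046, 0.999, -0.0, 0.001]
contact_force: [-0.9, 0.4, 8.6]
opening: 0.501
finger_force: 45.0
clock: 16.42
tool_pos: [0.5056, -0.2025, 0.1608]
eef_rot: [0.048, 0.999, -0.0, 0.001]
contact_force: [-1.6, -0.3, 8.0]
opening: 0.501
finger_force: 45.0
[ 0.07303217  0.29879746 -0.00398434] [ 0.52829208  0.7152021  -0.38629615  1.88001751  0.43407634  0.62758099
  1.34567853]
```

```bash

python3 -m pendant '[[0,0,-0.15,0,0,0],[0,0,-0.15,0,0,0],[0,0,-0.15,0,0,0],[0,0,0,0,0,0]]'|head -4
python3 -m pendant '[[0,0,-0.15,0,0,0],[0,0,-0.15,0,0,0],[0,0,-0.15,0,0,0],[0,0,0,0,0,0]]'|head -4
```

```text
clock: 16.75
tool_pos: [0.5053, -0.2023, 0.1716]
eef_rot: [0.049, 0.999, -0.0, 0.0]
contact_force: [-0.6, -0.1, 0.2]
clock: 17.08
tool_pos: [0.5054, -0.2023, 0.1831]
eef_rot: [0.049, 0.999, -0.0, 0.001]
contact_force: [-0.6, 0.0, 0.1]
```

```bash

python3 -m pendant '[[0,0,-0.6,0,0,0],[0,0,-0.7,0,0,0],[0,0,-0.7,0,0,0],[0,0,-0.7,0,0,0],[0,0,-0.7,0,0,0]]'|head -4
python3 -m pendant '[[0,0,-0.7,0,0,0],[0,0,-0.7,0,0,0],[0,0,0,0,0,0],[0,0,0,0,0,0],[0,0,0,0,0,0]]'
python3 snap.py w15; python3 - <<'E'
from h import *
s={}
for n in("scene","side"):
    C=cam(n);p,d=optics.snapshot(n);hsv=cv2.cvtColor(p,cv2.COLOR_BGR2HSV);s[n]=p
    v,u=np.mgrid[:480,:640];o,dd=ray(C,u,v);W=o+dd*d[...,None];near=np.hypot(W[...,0]-.506,W[...,1]+.2)<.028
    m=near&(W[...,2]>.23)&(d>0)&(hsv[...,2]>45);print(n,"cap z",np.percentile(W[m][:,2],[1,99]).round(3))
    m=near&(W[...,2]>.157)&(W[...,2]<.23)&(d>0);print(n,"stopper top",np.percentile(W[m][:,2],98).round(3),m.sum())
a=np.hstack([cv2.resize(s[n][v-55:v+55,u-40:u+40],(400,550),interpolation=cv2.INTER_CUBIC) for n,u,v in(("scene",283,180),("side",335,185))]);cv2.imwrite("pics/both3.png",a)
E
```

```text
clock: 17.5
tool_pos: [0.5048, -0.2021, 0.2682]
eef_rot: [0.048, 0.999, 0.0, -0.0]
contact_force: [0.5, 0.5, -0.5]
clock: 17.92
tool_pos: [0.5043, -0.2022, 0.3015]
eef_rot: [0.049, 0.999, 0.0, -0.001]
contact_force: [-0.3, -0.2, -0.7]
opening: 0.5
finger_force: 45.0
scene cap z [0.285 0.593]
scene stopper top 0.189 146
side cap z [0.286 0.697]
side stopper top 0.189 110
```

View pics/both3.png

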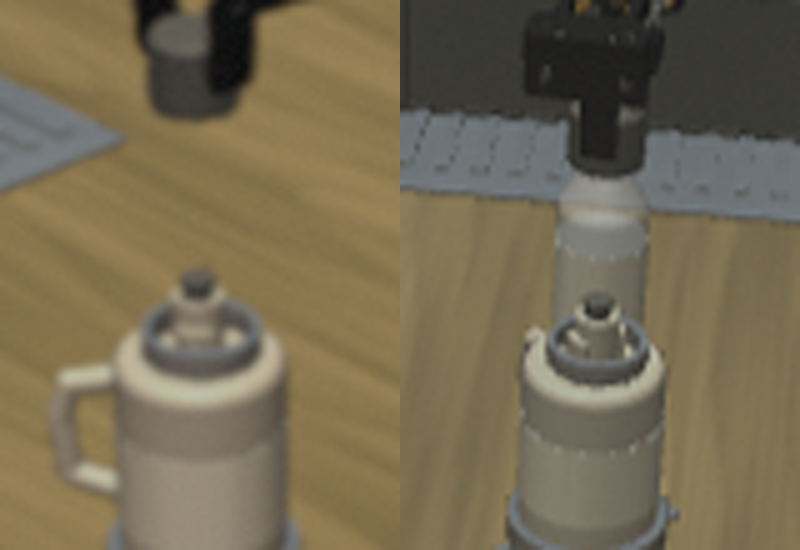

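The cap is off and upright, with its rim about 10 cm above the exposed stopper. The collar still lies on the shoulder.

```bash
python3 -m pendant '[[0,0,0,0,0,0],[0,0,0,0,0,0],[0,0,0,0,0,0]]'|head -4; python3 -c "
from plant import r;print(r.finish_job())"
```

```text
clock: 18.32
tool_pos: [0.5049, -0.2022, 0.3021]
eef_rot: [0.048, 0.999, 0.0, -0.0]
contact_force: [0.0, 1.1, 0.0]
the job is handed in; nothing more can be done
None
```

The job is handed in at 18.3 s: the collar lies on the jug's shoulder, and the cap is off and still gripped, upright above the jug with its rim about 10 cm over the stopper; no verdict came back.

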